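Factory-reset a repaired gateway with the reset stylus

TASK

The repaired network gateway on the bench needs a factory reset. Take the slim hexagonal stylus from the tool stand and, touching the gateway with nothing but the stylus, gently slide the service shutter on its face fully open with the tip, then reach the tip down through the uncovered hole and hold the recessed button fully down for at least two seconds, finishing with the stylus still in the gripper and the button still held down. Leave the other tool in the stand and everything else on the bench where it is.

Things in the scene. Friction and masses are not known exactly. Their poses are not given: they have to be found in the camera images.
- gateway: Flat grey metal box lying face up, 100 x 150 mm, 45 mm high, fixed. Origin at the centre of its underside, x along the 100 mm side, y along the 150 mm side, z up. Cooling fins (4 mm high) cover the +y half of its face, five small unlit lamps lie near its -x edge; two dark guide rails along y (at x = +-18 mm, 5 mm high, from y = -55 to 11 mm) carry the plastic shutter on the -y half. Two brass aerial sockets stick out 10 mm at the +y end, a terminal block 9 mm at the -y end.
- aperture (a point): Centre of the mouth of the round reset hole, in the gateway's face at height 45 mm, 35 mm to the gateway's -y side of its centre. The hole is 12 mm in diameter and 29 mm deep; it stays where it is, hidden under the shutter while that is shut. The face carries nothing higher than 7 mm above this level.
- shutter (a joint): The black plastic shutter plate (with a grey raised frame round its pocket) between the dark rails, 30 x 30 mm, its upper side 3 mm above the gateway's face: 0 shut (centred over the hole), 0.026 m fully open against its stop. It slides along the gateway's +y direction; stiff friction of about 1.2 N, no spring, stays where it is left. At 0.022 m or more the hole is wholly clear.
- shutter_pocket (a point): Centre of the floor of the square finger pocket in the middle of the shutter's upper side; moves with the shutter. The pocket is 12 x 12 mm inside and 4 mm deep (walls 3 mm thick, standing 7 mm above the gateway's face): the stylus tip set in it pushes the shutter along.
- reset_button (a joint): The recessed push button at the bottom of the hole, value 0 released, 0.004 m fully down against its stop. Spring: 1.6 N to start it, 4.8 N fully down; it comes back up when released. It counts as down above 0.003 m.
- button_top (a point): Centre of the button's flat round top, 9 mm in diameter, 20 mm below the gateway's face when released.
- tool_stand: Fixed plain grey plastic block with rounded ends, 36 x 156 mm, 50 mm high, on a 6 mm thick foot of 42 x 162 mm. Origin at the centre of its underside, long side along y. Three vertical holes of 6.4 mm diameter, 42 mm deep, at y = -38, 0 and 38 mm; the stylus stands in one outer hole, the nut driver in the other, the middle one is empty.
- stylus: Reset stylus, 125 mm long, 35 g, standing upright in the stand tip down: a slim black hexagonal handle, 10 mm across the flats, from 56 to 122 mm above the tip (its own x axis, which points along the stand's x axis at the start, passes through two of the flats), with a dark taper below it and a bare round steel pin of 5 mm diameter below that, flat-ended. Origin at the end of the pin, z along the stylus towards the handle.
- stylus_tip (a point): The flat end of the stylus pin, on its axis.
- stylus_grip (a point): Point on the stylus axis 85 mm above the tip, a good place to grip the handle; 40 mm of stylus stand above it.
- nut_driver: The other tool in the stand, not to be used: same pin, but a fat round fluted grey handle 17 mm thick, 100 mm long in all. Origin at the end of its pin, z up.
- board_blue: Small blue circuit board, 62 x 29 x 11 mm, lying near the gateway's -y end. Leave alone.
- usb_stick: USB stick, 55 x 18 x 8 mm, lying in front of the gateway. Leave alone.
- tweezers: Curved tweezers, 127 x 21 x 10 mm, lying behind the tool stand. Leave alone.

How it is judged:
By the outcome, as a careful person would: the job done as asked, in the order asked, and still so for the second after the job is handed in, while the arm keeps its last pose, push and grip.
It also fails if it takes over 51 s, if anything falls off the work surface, if the arm or the gripper's body presses on something with over 40 N, if the wrist force passes 120 N, or if a joint passes its speed limit or range.

ROBOT

A 6-joint arm with a two-finger parallel gripper is mounted at the origin on a cart in front of the work surface, level with it; the furniture and walls round the work are solid. World frame = base frame: x ahead of the robot, y to its left, z up, the work surface at z = 0. Lengths are in m, angles in degrees, forces in N, time in s.
With the tool pointing down it reaches from about 0.375 to 0.9 m from the base axis. Payload 3.1 kg.
Tool frame: the origin (TCP) lies on the centre line of the jaws, within the pads' length; the fingertips stand 11 mm ahead of it and the grasp point (between the pads) lies 8 mm behind it; z points along the fingers, y is the line along which they close (so a half turn about z gives the same grasp; the last joint's range is limited). The gripper opens to 87 mm and grips with 3 to 60 N. Pads are 19 mm wide; open, the fingers measure 117 mm over their backs; the gripper's body (75 mm by 190 mm) begins 51 mm behind the grasp point.
Start: joints at [65.346, 30.224, 82.088, -0, 67.689, -10.227], TCP at [0.156, 0.605, 0.234] pointing down, gripper open.
Joint ranges: [-176.69, 176.69], [-43.24, 126.21], [12.49, 139.97], [-82, 262], [0, 151.66], [-163.58, 163.58]. Speed limits (degrees/s): [159.86, 159.86, 180, 180, 180, 180].

INTERFACE

Orientations are given as a 3x3 rotation matrix whose columns are the frame's x, y, z axes.
In Python, from rig import * gives the robot as it stands.
- The arm moves only by the shell command python3 -m inch 'ROWS'. ROWS is JSON, a list of rows, each an object of numbers: "gripper": the opening in per cent of the stroke, from 0 (shut) to 100 (fully open); "dx", "dy", "dz": the shift along the tool's x, y, z in mm; "turn": the turn about the tool's z in rad. A call has 1 to 12 rows; each row is the pose to reach, as a shift and turn from the pose commanded when the call began, along the tool's axes at that moment; what a row does not reach only later rows make up. A row lasts 1/10 s, in which the tool goes at most 50 mm and 8.59 degrees, less where a joint would pass 70% of its speed; a pose out of reach is approached as far as the arm can. A call with a gripper value outside its range is refused whole. The fingers move at their own pace and stop on an object; the grip force is fixed at half the most. Time passes only in rows, so rows that repeat a pose let the fingers close. It gives the time, the measured TCP pose, the force and the opening at its end, in the units of the state.
- read_state(): the state, without advancing time (a new reading comes with each control period).
- capture(name): name is "scene" or "top" or "wrist"; returns the picture (420x560x3 uint8, red, green, blue); there is no depth.
- get_calibration(name): a dict with "camera_matrix" (3x3 intrinsics, pixels), "k1" (the pictures are not rectified: a ray, as slopes to the right and down, at radius r is drawn at 1 + k1 r^2 times it, then the intrinsics apply), "world_to_cam" (4x4, takes a point from world to camera coordinates); the wrist camera has in their place "T_tool_cam" (4x4, takes a point from camera to tool coordinates, whose origin is the TCP and whose axes are the flange's). Camera axes: x right, y down, z forward; pixel columns grow to the right and rows downward; lengths in m; the calibration is good to about 2 mm. A picture is of the moment at which its call begins: read the wrist's pose just before it. get_calibration takes no time and is no camera call.
- hand_in(): hands the job in, once; it reports no verdict.
Trained networks look in the newest picture that a camera, given by its name, has taken for a name from the list of things; names that differ only in an ending like _2 or _b are one class to them, and where a whole thing is asked for, a point or a joint stands for the part that bears it (a point fixed in the world has none). Each returns a list of dicts, best first, with "score" (0 to 1); they miss things now and then, are a little off and sometimes report something else, mostly with a low value. They report only what shows in the picture. A call takes as long as a camera call.
- recognise(camera, query): "extent" ([centre column, centre row, width, height] in pixels, round what is visible of it).
The state is a dict: "time_s": time; "joint_positions": joint angles; "qvel": joint speeds; "tau": joint torques, N m; "position": TCP position; "tcp_rot": TCP orientation; "force": force on the tool from outside, world axes, zero at the start; "moment": the same for the moment, N m; "opening": opening from 0.0 (shut) to 1.0 (fully open).
Only numpy, scipy, OpenCV 4.12 (cv2) and the standard library are available. Lean on these libraries where they do the work, as an engineer would, in place of code of your own. Each camera call takes 0.05 s, during which the arm holds its last target. There are 200 camera calls.

## Working session

There is one attempt and no reset: what is moved stays moved. The work goes in short steps, Python scripts to look and compute and a shell command to move; the robot and the scene stay as the last step left them, time stands still between calls to the robot, and variables do not carry over. Pictures are saved under pics/ and viewed, on a budget of 10 in all, crops included, one or two more only if the job needs it, and the job is handed in when it is done.

```bash
mkdir -p pics; ls
cat > h.py <<'E'
from rig import *
import numpy as np, cv2
def ray(cam,u,v,st=None):
    c=get_calibration(cam);K=np.array(c["camera_matrix"]);k1=c["k1"]
    d=np.array([(u-K[0,2])/K[0,0],(v-K[1,2])/K[1,1]]);s=d.copy()
    for _ in range(20): s=d/(1+k1*(s@s))
    if cam=="wrist":
        T=np.eye(4);T[:3,:3]=st["tcp_rot"];T[:3,3]=st["position"];M=T@np.array(c["T_tool_cam"])
    else: M=np.linalg.inv(np.array(c["world_to_cam"]))
    return M[:3,3],M[:3,:3]@np.array([s[0],s[1],1])
def atz(cam,u,v,z,st=None):
    o,d=ray(cam,u,v,st);return o+d*(z-o[2])/d[2]
def proj(cam,p,st=None):
    c=get_calibration(cam);K=np.array(c["camera_matrix"])
    if cam=="wrist":
        T=np.eye(4);T[:3,:3]=st["tcp_rot"];T[:3,3]=st["position"];M=np.linalg.inv(T@np.array(c["T_tool_cam"]))
    else: M=np.array(c["world_to_cam"])
    q=M[:3,:3]@np.array(p)+M[:3,3];s=q[:2]/q[2];s=s*(1+c["k1"]*(s@s))
    return K[:2,:2]@s+K[:2,2]
def save(img,n): cv2.imwrite("pics/"+n,np.ascontiguousarray(img[:,:,::-1]))
E
python3 - <<'E'
from h import *
for c in ["scene","top"]:
    im=capture(c);save(im,c+"1.png")
    for q in ["gateway","shutter","tool_stand","stylus","nut_driver"]:
        print(c,q,[(round(r["score"],2),np.round(r["extent"]).tolist()) for r in recognise(c,q)[:2]])
    cal=get_calibration(c);print(np.linalg.inv(cal["world_to_cam"])[:3].round(2).tolist(),cal["camera_matrix"])
s=read_state();print(s["time_s"],s["position"],np.round(s["tcp_rot"],3).tolist(),get_calibration("wrist"))
E
```

```text
pics
scene gateway [(0.71, [304.0, 267.0, 101.0, 82.0])]
scene shutter [(0.47, [316.0, 262.0, 17.0, 9.0])]
scene tool_stand [(0.87, [185.0, 217.0, 68.0, 41.0])]
scene stylus [(0.66, [196.0, 192.0, 6.0, 32.0])]
scene nut_driver [(0.68, [166.0, 189.0, 8.0, 25.0]), (0.67, [197.0, 192.0, 7.0, 39.0])]
[[0.49, -0.48, 0.73, -0.09], [-0.87, -0.26, 0.42, -0.37], [-0.01, -0.84, -0.54, 0.56]] [[464.29474307   0.         275.56408139]
 [  0.         464.29474307 205.60583982]
 [  0.           0.           1.        ]]
top gateway [(0.71, [312.0, 232.0, 76.0, 65.0])]
top shutter [(0.63, [327.0, 237.0, 16.0, 17.0]), (0.37, [198.0, 215.0, 9.0, 4.0])]
top tool_stand [(0.79, [187.0, 224.0, 76.0, 23.0])]
top stylus []
top nut_driver [(0.39, [164.0, 217.0, 13.0, 13.0])]
[[0.02, -0.98, 0.22, 0.29], [-1.0, -0.02, 0.01, -0.03], [-0.01, -0.22, -0.98, 1.15]] [[513.02487918   0.         279.47268759]
 [  0.         513.02487918 207.19290285]
 [  0.           0.           1.        ]]
0.6 [0.15566637 0.60526572 0.23355429] [[-0.968, 0.249, -0.0], [0.249, 0.968, 0.0], [0.0, -0.0, -1.0]] {'camera_matrix': array([[346.27592068,   0.        , 282.50466444],
       [  0.        , 346.27592068, 210.93663235],
       [  0.        ,   0.        ,   1.        ]]), 'k1': -0.08632946829781755, 'T_tool_cam': array([[-4.81716652e-04, -9.55254887e-01, -2.95783483e-01,
         8.09526902e-02],
       [ 9.99999279e-01, -1.34697319e-04, -1.19359617e-03,
         7.94379245e-04],
       [ 1.10034733e-03, -2.95783845e-01,  9.55254263e-01,
        -1.52002336e-01],
       [ 0.00000000e+00,  0.00000000e+00,  0.00000000e+00,
         1.00000000e+00]])}
```

Run:
```python
from h import *
a=cv2.imread("pics/top1.png")[170:290,130:390];b=cv2.imread("pics/scene1.png")[150:330,130:390]
cv2.imwrite("pics/both.png",np.vstack([cv2.resize(a,None,fx=2.4,fy=2.4),cv2.resize(b,(624,300))]) if 0 else np.vstack([cv2.resize(a,(624,288)),cv2.resize(b,(450,312)) if 0 else cv2.copyMakeBorder(cv2.resize(b,(450,311)),0,0,0,174,0)]))
print("stand",atz("top",187,222,.05),"gw",atz("top",312,232,.04),"sh",atz("top",327,237,.048),"nd",atz("top",164,217,.08))
```

```text
stand [0.50411984 0.17901057 0.05      ] gw [ 0.48822695 -0.09449018  0.04      ] sh [ 0.47629793 -0.12660605  0.048     ] nd [0.50833106 0.22340483 0.08      ]
```

View pics/both.png

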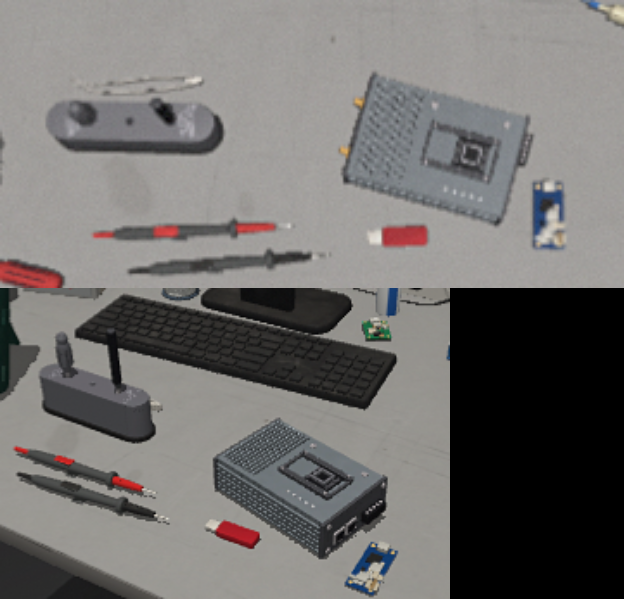

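The top picture (crop) shows the stand on the left, with the nut driver at about (82,113) and the stylus at (162,108). The gateway is on the right, yawed about -15°, with its lamps facing the robot and the shutter shut at about (470,153). I'll move above the stylus.

```bash
python3 -m inch '[{"dx":-452,"dy":-362,"turn":1.32,"gripper":60},{"dx":-452,"dy":-362,"turn":1.32,"gripper":60},{"dx":-452,"dy":-362,"turn":1.32,"gripper":60},{"dx":-452,"dy":-362,"turn":1.32,"gripper":60},{"dx":-452,"dy":-362,"turn":1.32,"gripper":60},{"dx":-452,"dy":-362,"turn":1.32,"gripper":60},{"dx":-452,"dy":-362,"turn":1.32,"gripper":60},{"dx":-452,"dy":-362,"turn":1.32,"gripper":60},{"dx":-452,"dy":-362,"turn":1.32,"gripper":60},{"dx":-452,"dy":-362,"turn":1.32,"gripper":60},{"dx":-452,"dy":-362,"turn":1.32,"gripper":60},{"dx":-452,"dy":-362,"turn":1.32,"gripper":60}]'
python3 - <<'E'
from h import *
s=read_state();im=capture("wrist");save(im,"w1.png")
print(s["time_s"],s["position"],np.round(s["tcp_rot"],3).tolist())
for q in ["stylus","nut_driver","tool_stand"]:
    print(q,[(round(r["score"],2),np.round(r["extent"]).tolist()) for r in recognise("wrist",q)[:2]])
E
```

```text
0.6 [0.15566637 0.60526572 0.23355429] [[-0.968, 0.249, -0.0], [0.249, 0.968, 0.0], [0.0, -0.0, -1.0]]
stylus []
nut_driver []
tool_stand []invalid input
```

View pics/w1.png

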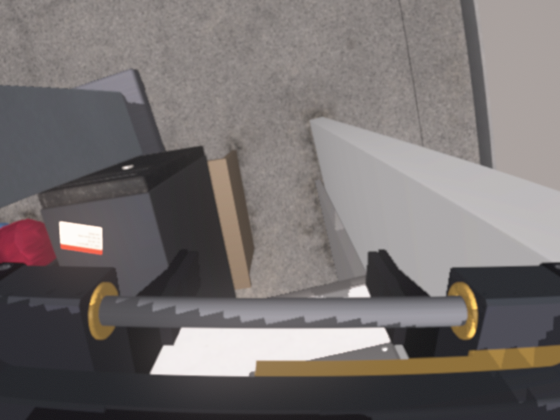

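The call was refused, so the picture still shows the start pose over the cart. I'll retry with all the keys in every row.

```bash
python3 -m inch '[{"dx":-226,"dy":-181,"dz":0,"turn":0.8,"gripper":60},{"dx":-452,"dy":-362,"dz":0,"turn":1.32,"gripper":60},{"dx":-452,"dy":-362,"dz":0,"turn":1.32,"gripper":60},{"dx":-452,"dy":-362,"dz":0,"turn":1.32,"gripper":60},{"dx":-452,"dy":-362,"dz":0,"turn":1.32,"gripper":60},{"dx":-452,"dy":-362,"dz":0,"turn":1.32,"gripper":60},{"dx":-452,"dy":-362,"dz":0,"turn":1.32,"gripper":60},{"dx":-452,"dy":-362,"dz":0,"turn":1.32,"gripper":60},{"dx":-452,"dy":-362,"dz":0,"turn":1.32,"gripper":60},{"dx":-452,"dy":-362,"dz":0,"turn":1.32,"gripper":60},{"dx":-452,"dy":-362,"dz":0,"turn":1.32,"gripper":60},{"dx":-452,"dy":-362,"dz":0,"turn":1.32,"gripper":60}]'
```

```text
time_s: 2.0
position: [0.5059, 0.139, 0.2339]
tcp_rot: [[0.004, 1.0, 0.003], [1.0, -0.004, -0.001], [-0.001, 0.003, -1.0]]
force: [-0.2, 0.4, 0.9]
opening: 0.599
```

Run:
```python
from h import *
s=read_state();im=capture("wrist");save(im,"w2.png")
print(s["time_s"],s["position"],np.round(s["tcp_rot"],3).tolist())
for q in ["stylus","nut_driver","tool_stand"]:
    print(q,[(round(r["score"],2),np.round(r["extent"]).tolist()) for r in recognise("wrist",q)[:2]])
print(proj("wrist",s["position"],s), proj("wrist",[.504,.141,.133],s),proj("wrist",[.504,.141,.05],s))
```

```text
2.0 [0.50591222 0.13896072 0.23394385] [[0.004, 1.0, 0.003], [1.0, -0.004, -0.001], [-0.001, 0.003, -1.0]]
stylus [(0.57, [284.0, 193.0, 13.0, 27.0])]
nut_driver [(0.63, [285.0, 99.0, 18.0, 16.0])]
tool_stand [(0.97, [282.0, 136.0, 42.0, 160.0])]
[281.46584212 278.67340384] [278.82770695 212.77805869] [279.35676095 187.64998524]
```

View pics/w2.png

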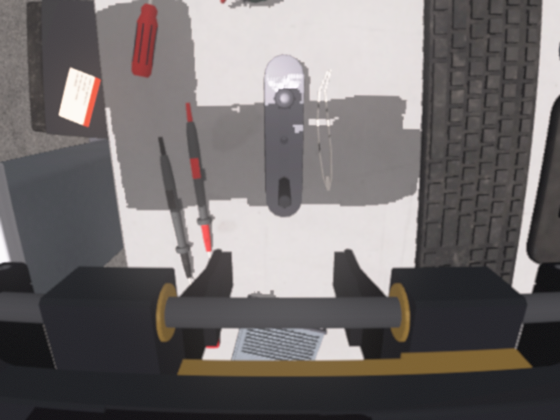

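The wrist view shows the stand upright in the image (column ~284), the stylus at (284,193) with its top face near row 201, and the nut driver at (285,99). Next I'll compute the position.

Run:
```python
from h import *
s=read_state()
print("top",atz("wrist",284,200.5,.133,s),"base",atz("wrist",284,181,.056,s))
print("nd",atz("wrist",285,99,.1,s),"ends",atz("wrist",284,56,.05,s),atz("wrist",283,213,.05,s),atz("wrist",284,140,.05,s))
im=cv2.imread("pics/w2.png")[40:230,230:340]
cv2.imwrite("pics/w2c.png",cv2.resize(im,None,fx=3,fy=3,interpolation=cv2.INTER_CUBIC))
```

```text
top [0.50488319 0.15364485 0.133     ] base [0.50523071 0.15199724 0.056     ]
nd [0.50599069 0.22786399 0.1       ] ends [0.50552136 0.26649688 0.05      ] [0.504169   0.11754317 0.05      ] [0.50534358 0.19077707 0.05      ]
```

View pics/w2c.png

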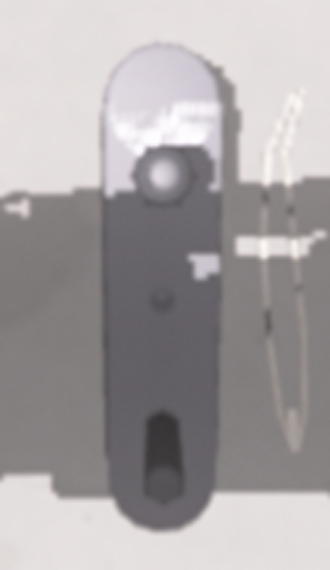

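The stylus axis is at about (0.505, 0.1525), and the stand is aligned with world within 0.5°. I'll descend and grip.

```bash
python3 -m inch '[{"dx":13.5,"dy":-1,"dz":20,"turn":0,"gripper":40},{"dx":13.5,"dy":-1,"dz":60,"turn":0,"gripper":40},{"dx":13.5,"dy":-1,"dz":100,"turn":0,"gripper":40},{"dx":13.5,"dy":-1,"dz":130,"turn":0,"gripper":40},{"dx":13.5,"dy":-1,"dz":146,"turn":0,"gripper":40},{"dx":13.5,"dy":-1,"dz":146,"turn":0,"gripper":40},{"dx":13.5,"dy":-1,"dz":146,"turn":0,"gripper":40}]'
python3 - <<'E'
from h import *
s=read_state();im=capture("wrist");save(im,"w3.png")
print(s["position"])
E
```

```text
time_s: 2.9
position: [0.5016, 0.1567, 0.0878]
tcp_rot: [[-0.001, 1.0, -0.001], [1.0, 0.001, 0.0], [0.0, -0.001, -1.0]]
force: [0.6, 0.2, 0.6]
opening: 0.406
[0.50159628 0.15668042 0.08780882]
```

View pics/w3.png

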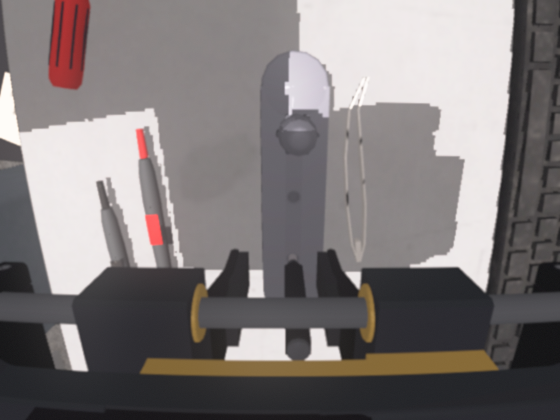

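The picture shows the stylus between the fingers at column ~294, while the finger mid-line is at ~284. The TCP had not settled and is off by about (-3.5, +4) mm. I'll correct that and close.

```bash
python3 -m inch '[{"dx":-4.2,"dy":3.4,"dz":0,"turn":0,"gripper":40},{"dx":-4.2,"dy":3.4,"dz":0,"turn":0,"gripper":40},{"dx":-4.2,"dy":3.4,"dz":0,"turn":0,"gripper":20},{"dx":-4.2,"dy":3.4,"dz":0,"turn":0,"gripper":5},{"dx":-4.2,"dy":3.4,"dz":0,"turn":0,"gripper":0},{"dx":-4.2,"dy":3.4,"dz":0,"turn":0,"gripper":0},{"dx":-4.2,"dy":3.4,"dz":0,"turn":0,"gripper":0},{"dx":-4.2,"dy":3.4,"dz":0,"turn":0,"gripper":0},{"dx":-4.2,"dy":3.4,"dz":0,"turn":0,"gripper":0},{"dx":-4.2,"dy":3.4,"dz":0,"turn":0,"gripper":0}]'
```

```text
time_s: 3.95
position: [0.5065, 0.1514, 0.0877]
tcp_rot: [[0.001, 1.0, 0.002], [1.0, -0.001, 0.0], [0.0, 0.002, -1.0]]
force: [2.6, -0.6, -0.9]
opening: 0.109
```

Gripped: the opening is 9.5 mm and the handle is 10 mm across the flats. I'll lift and carry it to a viewing pose near the gateway.

```bash
python3 -m inch '[{"dx":0,"dy":0,"dz":-20,"turn":0,"gripper":0},{"dx":0,"dy":0,"dz":-50,"turn":0,"gripper":0},{"dx":0,"dy":0,"dz":-85,"turn":0,"gripper":0},{"dx":-20,"dy":0,"dz":-110,"turn":0,"gripper":0},{"dx":-60,"dy":-5,"dz":-110,"turn":0,"gripper":0},{"dx":-105,"dy":-10,"dz":-110,"turn":0,"gripper":0},{"dx":-150,"dy":-14,"dz":-110,"turn":0,"gripper":0},{"dx":-195,"dy":-18,"dz":-110,"turn":0,"gripper":0},{"dx":-240,"dy":-22,"dz":-110,"turn":0,"gripper":0},{"dx":-280,"dy":-26,"dz":-110,"turn":0,"gripper":0},{"dx":-310,"dy":-28,"dz":-110,"turn":0,"gripper":0},{"dx":-322,"dy":-28,"dz":-110,"turn":0,"gripper":0}]'
python3 -m inch '[{"dx":0,"dy":0,"dz":0,"turn":0,"gripper":0},{"dx":0,"dy":0,"dz":0,"turn":0,"gripper":0},{"dx":0,"dy":0,"dz":0,"turn":0,"gripper":0},{"dx":0,"dy":0,"dz":0,"turn":0,"gripper":0}]'
python3 - <<'E'
from h import *
s=read_state();im=capture("wrist");save(im,"w4.png")
print(s["position"])
for q in ["gateway","shutter","stylus"]:
    print(q,[(round(r["score"],2),np.round(r["extent"]).tolist()) for r in recognise("wrist",q)[:2]])
cv2.imwrite("pics/w4b.png",cv2.resize(im[:,:,::-1],(784,588),interpolation=cv2.INTER_CUBIC))
E
```

```text
time_s: 5.15
position: [0.4762, -0.1728, 0.1972]
tcp_rot: [[0.004, 1.0, -0.002], [1.0, -0.004, 0.001], [0.001, -0.002, -1.0]]
force: [0.8, 0.6, -0.1]
opening: 0.106
time_s: 5.55
position: [0.4772, -0.169, 0.1975]
tcp_rot: [[-0.001, 1.0, -0.001], [1.0, 0.001, 0.001], [0.001, -0.001, -1.0]]
force: [-0.6, -0.2, -0.3]
opening: 0.116
[ 0.47718857 -0.16898564  0.19750655]
gateway [(0.71, [304.0, 106.0, 158.0, 202.0]), (0.33, [283.0, 289.0, 30.0, 127.0])]
shutter [(0.67, [288.0, 149.0, 39.0, 40.0])]
stylus [(0.71, [303.0, 104.0, 159.0, 204.0])]
```

View pics/w4b.png

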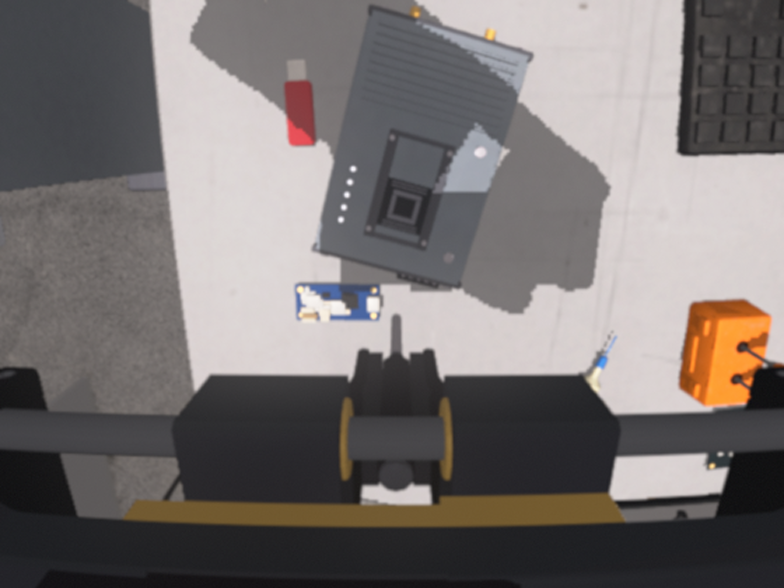

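In this view (784 px scale) the stylus tip is at (396,318) and the shutter pocket centre at (404,207). The gateway face corners are near (372,9), (531,57), (318,249) and (461,287).

```bash
cat > m.py <<'E'
from h import *
s=read_state()
k=1/1.4
P=lambda u,v,z:atz("wrist",(u+.5)*k-.5,(v+.5)*k-.5,z,s)
C=[P(*c,.045) for c in [(372,9),(531,57),(318,249),(461,287)]]
print(np.round(C,4).tolist())
c=np.mean(C,axis=0);ydir=(C[0]+C[1]-C[2]-C[3]);yaw=np.degrees(np.arctan2(-ydir[0],ydir[1]))
e=C[1]+C[3]-C[0]-C[2];print("centre",c,"yaw",yaw,np.degrees(np.arctan2(e[1],e[0])),np.linalg.norm(ydir)/2,np.linalg.norm(e)/2)
yd=ydir/np.linalg.norm(ydir);print("aperture from body",c-.035*yd)
R=[P(*q,.050) for q in [(393,131),(450,152),(367,229),(424,246)]]
rd=R[0]+R[1]-R[2]-R[3];print("rail yaw",np.degrees(np.arctan2(-rd[0],rd[1])))
print("pocket",P(404,207,.048),"frame top",P(405,206,.052))
for dz in (.070,.074,.078,.082): print(dz,P(396,319,s["position"][2]-dz)-s["position"])
E
python3 m.py
```

```text
[[0.4646, -0.0109, 0.045], [0.5574, -0.0361, 0.045], [0.4283, -0.1511, 0.045], [0.5209, -0.1765, 0.045]]
centre [ 0.49278571 -0.09365258  0.045     ] yaw -14.539686863913662 -15.281988839687807 0.14497451001582415 0.09608017188890965
aperture from body [ 0.48399895 -0.12753166  0.045     ]
rail yaw -14.985334244718805
pocket [ 0.48321623 -0.12413615  0.048     ] frame top [ 0.4837509  -0.12305046  0.052     ]
0.07 [ 0.00073598  0.00117397 -0.07      ]
0.074 [ 0.0007427  -0.00027933 -0.074     ]
0.078 [ 0.00074941 -0.00173264 -0.078     ]
0.082 [ 0.00075612 -0.00318595 -0.082     ]
```

```bash
python3 -m inch '[{"dx":20,"dy":2,"dz":20,"turn":0,"gripper":0},{"dx":46,"dy":5.5,"dz":40,"turn":0,"gripper":0},{"dx":46,"dy":5.5,"dz":52,"turn":0,"gripper":0},{"dx":46,"dy":5.5,"dz":52,"turn":0,"gripper":0},{"dx":46,"dy":5.5,"dz":52,"turn":0,"gripper":0},{"dx":46,"dy":5.5,"dz":52,"turn":0,"gripper":0},{"dx":46,"dy":5.5,"dz":52,"turn":0,"gripper":0}]'
python3 - <<'E'
from h import *
s=read_state();im=capture("wrist");save(im,"w5.png");print(s["position"])
save(cv2.resize(im[130:290,190:390],(800,640),interpolation=cv2.INTER_CUBIC)[:600],"w5c.png")
print(recognise("wrist","shutter")[:2])
E
```

```text
time_s: 6.45
position: [0.4834, -0.1253, 0.1463]
tcp_rot: [[0.002, 1.0, 0.002], [1.0, -0.002, -0.001], [-0.001, 0.002, -1.0]]
force: [0.5, -0.9, -0.8]
opening: 0.111
[ 0.48343856 -0.12529076  0.14633115]
[{'extent': [280.3, 212.6, 48.2, 37.9], 'score': 0.92}]
```

View pics/w5c.png

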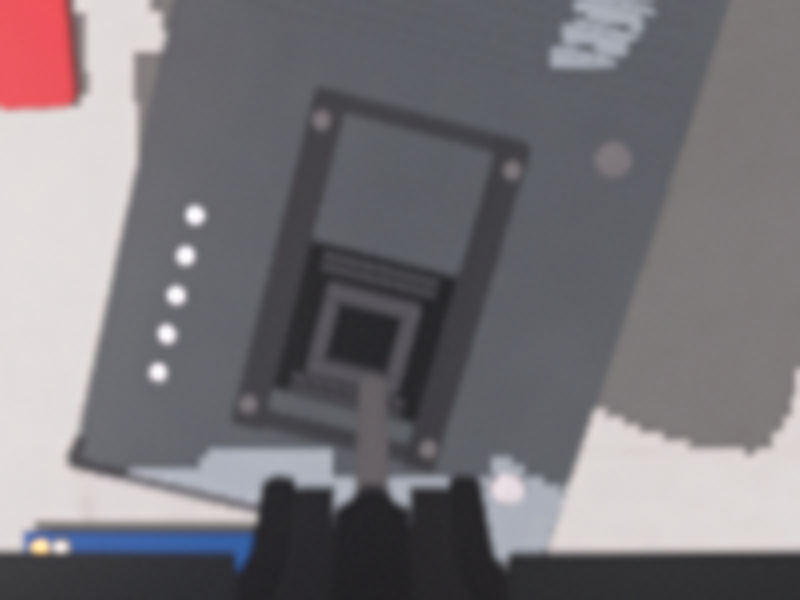

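Run:
```python
from h import *
s=read_state();p=s["position"];f=lambda u,v,z:atz("wrist",190+(u+.5)/4-.5,130+(v+.5)/4-.5,z,s)
print("pocket",f(364,337,.048),"frame",f(364,335,.052))
for dz in (.0737,.077,.0797): print(dz,f(372,378,p[2]-dz)-p)
R=[f(*q,.050) for q in [(318,92),(526,148),(237,417),(436,466)]];print("rails",np.round(R,4).tolist(),np.mean(R,0))
rd=R[0]+R[1]-R[2]-R[3];print(np.degrees(np.arctan2(-rd[0],rd[1])))
```

```text
pocket [ 0.4825514  -0.12310073  0.048     ] frame [ 0.4825683  -0.12143117  0.052     ]
0.0737 [ 0.0007856   0.00240993 -0.0737    ]
0.077 [ 0.00079265  0.00124676 -0.077     ]
0.0797 [ 0.00079842  0.00029506 -0.0797    ]
rails [[0.4745, -0.0765, 0.05], [0.512, -0.0867, 0.05], [0.4582, -0.1385, 0.05], [0.4964, -0.1488, 0.05]] [ 0.4852685  -0.11260334  0.05      ]
-14.425987701826793
```

```bash
python3 -m inch '[{"dx":0.3,"dy":-1.7,"dz":4,"turn":0,"gripper":0},{"dx":0.3,"dy":-1.7,"dz":8,"turn":0,"gripper":0},{"dx":0.3,"dy":-1.7,"dz":12,"turn":0,"gripper":0},{"dx":0.3,"dy":-1.7,"dz":14,"turn":0,"gripper":0},{"dx":0.3,"dy":-1.7,"dz":15,"turn":0,"gripper":0},{"dx":0.3,"dy":-1.7,"dz":15,"turn":0,"gripper":0},{"dx":0.3,"dy":-1.7,"dz":15,"turn":0,"gripper":0}]'
python3 - <<'E'
from h import *
s=read_state();im=capture("wrist");save(im,"w6.png");print(s["position"],s["force"])
save(cv2.resize(im[130:290,190:390],(800,640),interpolation=cv2.INTER_CUBIC)[:600],"w6c.png")
E
```

```text
time_s: 7.25
position: [0.4813, -0.1243, 0.1306]
tcp_rot: [[0.001, 1.0, 0.0], [1.0, -0.001, -0.0], [-0.0, 0.0, -1.0]]
force: [-1.2, -0.6, -0.6]
opening: 0.112
[ 0.48126157 -0.12432432  0.13055094] [-1.22536214 -0.61000307 -0.59481739]
```

View pics/w6c.png

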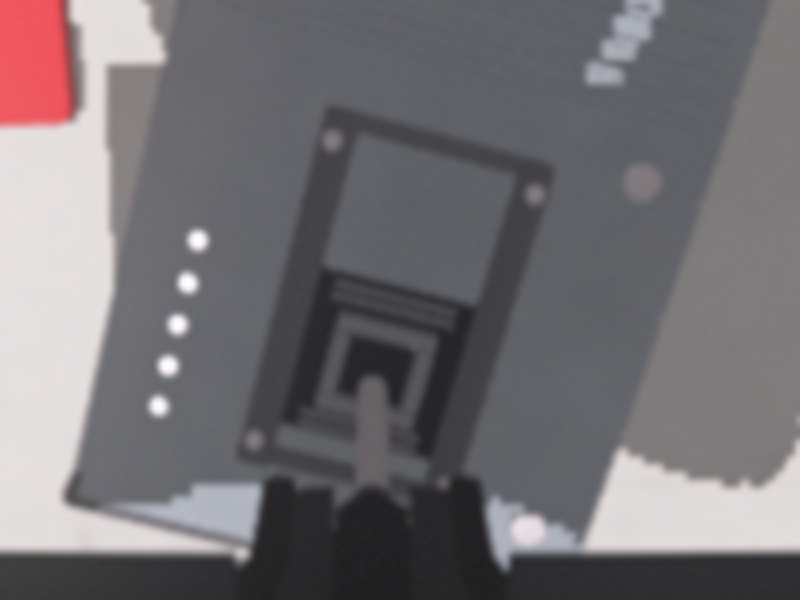

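The tip at crop (372,378) is just over the pocket centre at (377,368). The remaining descent lines up the rows, so I only shift about +0.9 mm in x and lower gently.

```bash
python3 -m inch '[{"dx":0,"dy":0.9,"dz":1,"turn":0,"gripper":0},{"dx":0,"dy":0.9,"dz":2,"turn":0,"gripper":0},{"dx":0,"dy":0.9,"dz":3,"turn":0,"gripper":0},{"dx":0,"dy":0.9,"dz":4,"turn":0,"gripper":0},{"dx":0,"dy":0.9,"dz":4,"turn":0,"gripper":0},{"dx":0,"dy":0.9,"dz":4,"turn":0,"gripper":0}]'
python3 -m inch '[{"dx":0,"dy":0,"dz":1,"turn":0,"gripper":0},{"dx":0,"dy":0,"dz":1,"turn":0,"gripper":0},{"dx":0,"dy":0,"dz":1,"turn":0,"gripper":0}]'
```

```text
time_s: 7.9
position: [0.4822, -0.1244, 0.1273]
tcp_rot: [[0.001, 1.0, 0.001], [1.0, -0.001, -0.0], [-0.0, 0.001, -1.0]]
force: [-0.7, 0.5, 5.2]
opening: 0.114
time_s: 8.2
position: [0.4823, -0.1244, 0.1271]
tcp_rot: [[0.001, 1.0, 0.001], [1.0, -0.001, -0.001], [-0.001, 0.001, -1.0]]
force: [-1.9, 0.7, 13.0]
opening: 0.114
```

Contact at TCP z≈0.1277 puts the tip 79.7 mm below the TCP, consistent with the pocket floor at 48 mm and with the hole depth in the stand. I'll back off to just above the floor and push along the gateway's +y.

```bash
python3 -m inch '[{"dx":0,"dy":0,"dz":-2.9,"turn":0,"gripper":0},{"dx":1.9,"dy":0.5,"dz":-2.9,"turn":0,"gripper":0},{"dx":3.9,"dy":1,"dz":-2.9,"turn":0,"gripper":0},{"dx":5.8,"dy":1.5,"dz":-2.9,"turn":0,"gripper":0},{"dx":7.7,"dy":2,"dz":-2.9,"turn":0,"gripper":0},{"dx":9.7,"dy":2.5,"dz":-2.9,"turn":0,"gripper":0},{"dx":11.6,"dy":3,"dz":-2.9,"turn":0,"gripper":0}]'
python3 -m inch '[{"dx":1.9,"dy":0.5,"dz":0,"turn":0,"gripper":0},{"dx":3.9,"dy":1,"dz":0,"turn":0,"gripper":0},{"dx":5.8,"dy":1.5,"dz":0,"turn":0,"gripper":0},{"dx":7.7,"dy":2,"dz":0,"turn":0,"gripper":0},{"dx":9.7,"dy":2.5,"dz":0,"turn":0,"gripper":0},{"dx":11.6,"dy":3,"dz":0,"turn":0,"gripper":0},{"dx":13.5,"dy":3.5,"dz":0,"turn":0,"gripper":0},{"dx":13.5,"dy":3.5,"dz":0,"turn":0,"gripper":0}]'
```

```text
time_s: 8.9
position: [0.4849, -0.1126, 0.1282]
tcp_rot: [[0.001, 1.0, -0.001], [1.0, -0.001, -0.0], [-0.0, -0.001, -1.0]]
force: [-0.2, -0.7, -1.5]
opening: 0.109
time_s: 9.7
position: [0.4887, -0.0989, 0.1285]
tcp_rot: [[0.001, 1.0, 0.0], [1.0, -0.001, 0.0], [0.0, 0.0, -1.0]]
force: [-0.1, -0.9, -0.9]
opening: 0.112
```

```bash
python3 -m inch '[{"dx":1,"dy":0.25,"dz":0,"turn":0,"gripper":0},{"dx":1.9,"dy":0.5,"dz":0,"turn":0,"gripper":0},{"dx":2.9,"dy":0.75,"dz":0,"turn":0,"gripper":0},{"dx":2.9,"dy":0.75,"dz":0,"turn":0,"gripper":0}]'
python3 -m inch '[{"dx":0.5,"dy":0.13,"dz":0,"turn":0,"gripper":0},{"dx":0.5,"dy":0.13,"dz":0,"turn":0,"gripper":0}]'
```

```text
time_s: 10.1
position: [0.4894, -0.0962, 0.1285]
tcp_rot: [[0.001, 1.0, 0.0], [1.0, -0.001, 0.0], [0.0, 0.0, -1.0]]
force: [0.0, -1.0, -0.6]
opening: 0.11
time_s: 10.3
position: [0.4895, -0.0958, 0.1285]
tcp_rot: [[0.001, 1.0, 0.0], [1.0, -0.001, -0.0], [-0.0, 0.0, -1.0]]
force: [-0.6, -0.4, -0.5]
opening: 0.107
```

```bash
python3 -m inch '[{"dx":0.5,"dy":0.13,"dz":0,"turn":0,"gripper":0},{"dx":1,"dy":0.25,"dz":0,"turn":0,"gripper":0},{"dx":1,"dy":0.25,"dz":0,"turn":0,"gripper":0}]'
python3 -m inch '[{"dx":0.5,"dy":0.13,"dz":0,"turn":0,"gripper":0},{"dx":0.5,"dy":0.13,"dz":0,"turn":0,"gripper":0},{"dx":0.5,"dy":0.13,"dz":0,"turn":0,"gripper":0}]'
```

```text
time_s: 10.6
position: [0.4897, -0.0952, 0.1285]
tcp_rot: [[0.0, 1.0, -0.0], [1.0, -0.0, -0.001], [-0.001, -0.0, -1.0]]
force: [-0.7, -4.1, -1.0]
opening: 0.111
time_s: 10.9
position: [0.4898, -0.0949, 0.1285]
tcp_rot: [[0.0, 1.0, -0.0], [1.0, -0.0, -0.001], [-0.001, -0.0, -1.0]]
force: [-2.1, -4.8, -0.3]
opening: 0.109
```

The shutter is against its stop: force rose to 5 N after the expected travel. I'll back off, lift, return over the hole and look.

```bash
python3 -m inch '[{"dx":-2.9,"dy":-0.8,"dz":0,"turn":0,"gripper":0},{"dx":-3.4,"dy":-0.9,"dz":-1,"turn":0,"gripper":0},{"dx":-3.4,"dy":-0.9,"dz":-6,"turn":0,"gripper":0},{"dx":-3.4,"dy":-0.9,"dz":-12,"turn":0,"gripper":0},{"dx":-3.4,"dy":-0.9,"dz":-14,"turn":0,"gripper":0},{"dx":-15,"dy":-4,"dz":-14,"turn":0,"gripper":0},{"dx":-27,"dy":-7,"dz":-14,"turn":0,"gripper":0},{"dx":-29.9,"dy":-8.1,"dz":-14,"turn":0,"gripper":0},{"dx":-29.9,"dy":-8.1,"dz":-14,"turn":0,"gripper":0},{"dx":-29.9,"dy":-8.1,"dz":-14,"turn":0,"gripper":0},{"dx":-29.9,"dy":-8.1,"dz":-14,"turn":0,"gripper":0}]'
python3 - <<'E'
from h import *
s=read_state();im=capture("wrist");save(im,"w7.png");print(s["position"],s["force"])
save(cv2.resize(im[130:290,190:390],(800,640),interpolation=cv2.INTER_CUBIC)[:600],"w7c.png")
E
```

```text
time_s: 12.0
position: [0.4816, -0.124, 0.1423]
tcp_rot: [[0.001, 1.0, -0.0], [1.0, -0.001, 0.0], [0.0, -0.0, -1.0]]
force: [-0.2, -0.2, 0.3]
opening: 0.111
[ 0.48157532 -0.12404634  0.14230702] [-0.19339915 -0.20945328  0.29929178]
```

View pics/w7c.png

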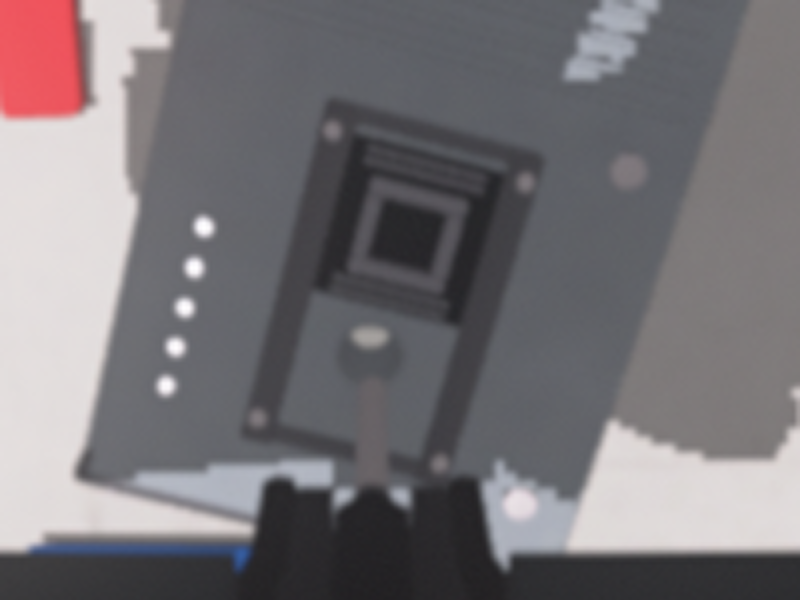

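The shutter is open and the reset hole shows at crop (370,355), with the tip at (372,378), about 17 mm above the face.

Run:
```python
from h import *
s=read_state();p=s["position"];f=lambda u,v,z:atz("wrist",190+(u+.5)/4-.5,130+(v+.5)/4-.5,z,s)
print("hole-tip",f(370,355,.045)-f(372,378,p[2]-.0797), f(364,337,.048)*0)
```

```text
hole-tip [-0.00035846 -0.0015795  -0.017648  ] [ 0. -0.  0.]
```

```bash
python3 -m inch '[{"dx":-1,"dy":-0.2,"dz":3,"turn":0,"gripper":0},{"dx":-1,"dy":-0.2,"dz":8,"turn":0,"gripper":0},{"dx":-1,"dy":-0.2,"dz":13,"turn":0,"gripper":0},{"dx":-1,"dy":-0.2,"dz":17,"turn":0,"gripper":0},{"dx":-1,"dy":-0.2,"dz":20,"turn":0,"gripper":0},{"dx":-1,"dy":-0.2,"dz":20,"turn":0,"gripper":0}]'
python3 -m inch '[{"dx":0,"dy":0,"dz":3,"turn":0,"gripper":0},{"dx":0,"dy":0,"dz":6,"turn":0,"gripper":0},{"dx":0,"dy":0,"dz":9,"turn":0,"gripper":0},{"dx":0,"dy":0,"dz":12,"turn":0,"gripper":0},{"dx":0,"dy":0,"dz":14,"turn":0,"gripper":0},{"dx":0,"dy":0,"dz":14,"turn":0,"gripper":0}]'
```

```text
time_s: 12.65
position: [0.4812, -0.125, 0.1218]
tcp_rot: [[0.001, 1.0, -0.001], [1.0, -0.001, 0.001], [0.001, -0.001, -1.0]]
force: [-0.1, 0.8, 0.8]
opening: 0.115
time_s: 13.25
position: [0.4813, -0.1251, 0.1081]
tcp_rot: [[0.001, 1.0, -0.001], [1.0, -0.001, 0.0], [0.0, -0.001, -1.0]]
force: [1.0, -0.1, -1.6]
opening: 0.111
```

The tip is inside the hole with no side load. I'll press down gradually.

```bash
python3 -m inch '[{"dx":0,"dy":0,"dz":2,"turn":0,"gripper":0},{"dx":0,"dy":0,"dz":4,"turn":0,"gripper":0},{"dx":0,"dy":0,"dz":5,"turn":0,"gripper":0},{"dx":0,"dy":0,"dz":5,"turn":0,"gripper":0}]'
python3 -m inch '[{"dx":0,"dy":0,"dz":1,"turn":0,"gripper":0},{"dx":0,"dy":0,"dz":2,"turn":0,"gripper":0},{"dx":0,"dy":0,"dz":2.5,"turn":0,"gripper":0},{"dx":0,"dy":0,"dz":2.5,"turn":0,"gripper":0}]'
```

```text
time_s: 13.65
position: [0.4817, -0.1253, 0.1035]
tcp_rot: [[0.001, 1.0, 0.0], [1.0, -0.001, -0.0], [-0.0, 0.0, -1.0]]
force: [-0.9, -0.6, 1.6]
opening: 0.113
time_s: 14.05
position: [0.4817, -0.1253, 0.1011]
tcp_rot: [[0.001, 1.0, 0.0], [1.0, -0.001, -0.0], [-0.0, 0.0, -1.0]]
force: [0.2, 0.1, 3.6]
opening: 0.109
```

```bash
python3 -m inch '[{"dx":0,"dy":0,"dz":0.5,"turn":0,"gripper":0},{"dx":0,"dy":0,"dz":1,"turn":0,"gripper":0},{"dx":0,"dy":0,"dz":1,"turn":0,"gripper":0}]'
python3 -m inch '[{"dx":0,"dy":0,"dz":0.5,"turn":0,"gripper":0},{"dx":0,"dy":0,"dz":0.5,"turn":0,"gripper":0},{"dx":0,"dy":0,"dz":0.5,"turn":0,"gripper":0}]'
```

```text
time_s: 14.35
position: [0.4817, -0.1253, 0.1003]
tcp_rot: [[0.001, 1.0, 0.0], [1.0, -0.001, -0.0], [-0.0, 0.0, -1.0]]
force: [-0.9, 0.9, 6.4]
opening: 0.112
time_s: 14.65
position: [0.4818, -0.1253, 0.1002]
tcp_rot: [[0.001, 1.0, 0.001], [1.0, -0.001, -0.0], [-0.0, 0.001, -1.0]]
force: [-1.0, 0.7, 9.8]
opening: 0.112
```

The button is on its stop: the force rose steeply to 9.8 N with no more travel. I'll hold for over 2 s.

```bash
Z='x'; python3 -m inch '[{"dx":0,"dy":0,"dz":0,"turn":0,"gripper":0},{"dx":0,"dy":0,"dz":0,"turn":0,"gripper":0},{"dx":0,"dy":0,"dz":0,"turn":0,"gripper":0},{"dx":0,"dy":0,"dz":0,"turn":0,"gripper":0},{"dx":0,"dy":0,"dz":0,"turn":0,"gripper":0},{"dx":0,"dy":0,"dz":0,"turn":0,"gripper":0},{"dx":0,"dy":0,"dz":0,"turn":0,"gripper":0},{"dx":0,"dy":0,"dz":0,"turn":0,"gripper":0},{"dx":0,"dy":0,"dz":0,"turn":0,"gripper":0},{"dx":0,"dy":0,"dz":0,"turn":0,"gripper":0},{"dx":0,"dy":0,"dz":0,"turn":0,"gripper":0},{"dx":0,"dy":0,"dz":0,"turn":0,"gripper":0}]'
python3 -m inch '[{"dx":0,"dy":0,"dz":0,"turn":0,"gripper":0},{"dx":0,"dy":0,"dz":0,"turn":0,"gripper":0},{"dx":0,"dy":0,"dz":0,"turn":0,"gripper":0},{"dx":0,"dy":0,"dz":0,"turn":0,"gripper":0},{"dx":0,"dy":0,"dz":0,"turn":0,"gripper":0},{"dx":0,"dy":0,"dz":0,"turn":0,"gripper":0},{"dx":0,"dy":0,"dz":0,"turn":0,"gripper":0},{"dx":0,"dy":0,"dz":0,"turn":0,"gripper":0},{"dx":0,"dy":0,"dz":0,"turn":0,"gripper":0},{"dx":0,"dy":0,"dz":0,"turn":0,"gripper":0},{"dx":0,"dy":0,"dz":0,"turn":0,"gripper":0},{"dx":0,"dy":0,"dz":0,"turn":0,"gripper":0}]'
python3 - <<'E'
from h import *
s=read_state();im=capture("wrist");print(s["time_s"],s["position"],s["force"])
save(cv2.resize(im[130:290,190:390],(800,640),interpolation=cv2.INTER_CUBIC)[:600],"w8c.png")
E
```

```text
time_s: 15.85
position: [0.4818, -0.1253, 0.1002]
tcp_rot: [[0.001, 1.0, 0.001], [1.0, -0.001, -0.0], [-0.0, 0.001, -1.0]]
force: [-1.2, 0.5, 9.4]
opening: 0.111
time_s: 17.05
position: [0.4817, -0.1253, 0.1002]
tcp_rot: [[0.001, 1.0, 0.001], [1.0, -0.001, -0.0], [-0.0, 0.001, -1.0]]
force: [-0.6, -0.6, 9.8]
opening: 0.112
17.05 [ 0.48172285 -0.12529224  0.10018236] [-0.61395045 -0.58190797  9.8041222 ]
```

View pics/w8c.png

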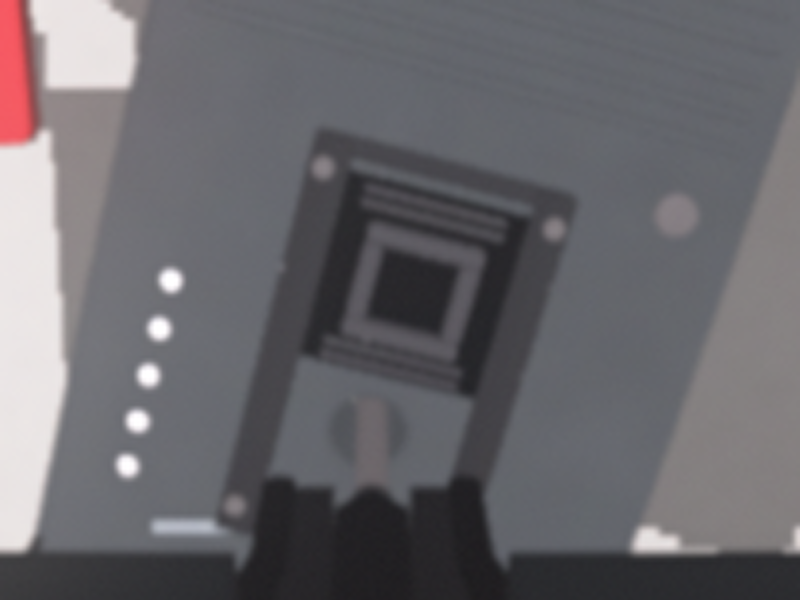

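The picture shows the pin inside the hole (370,430) and the shutter still fully open. The button has been held for over 2 s.

```bash
python3 -c "
from rig import *
print(hand_in())"
```

```text
the job is handed in; nothing more can be done
None
```

The reset is done and handed in at about 17 s of the 51 s allowed. The stylus is still in the gripper and holding the button down.

- **Shutter:** I gripped the stylus by its handle flats and slid the shutter open with the tip in its pocket. It met the stop at about 5 N after the expected travel. While finding the pocket floor, the tip pressed on it with up to 13 N.
- **Button:** I lowered the pin through the hole and pressed until it stopped moving. The force rose past the 4.8 N spring force to a steady 9.8 N, held from 14.65 s to 17.05 s.
- **Last checks:** The force was 9.8 N down with side forces under 1 N. The gripper opening was steady at about 9.7 mm, matching the 10 mm handle. The last picture shows the shutter fully open and the pin in the hole.

- **Refused call:** The first move call was refused because of missing keys, and nothing moved.
- **Hole position:** The camera and the arm's own position disagreed by about 1.5 mm on where the hole was. I aimed between them, and the pin went in without touching the sides.
- **Not checked:** I did not photograph the stand and other bench items again at the end.

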